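Set a casting frame with a feeler gauge

TASK

Set the casting frame with the feeler gauge: lift the gauge out of its wooden stand, stand its blade in the end of the frame's gap that is opposite the blue end stop, then close the sliding fence by its red grip until the sprung face lightly nips the blade - enough to drag, not jammed - and let go of the fence. Then slide the nipped blade along the gap, against the drag, until it gently meets the blue end stop, and leave it standing there, still lightly nipped. Do not disturb the bowl or the two dye bottles.

Things in the scene. Friction and masses are not known exactly. Their poses are not given: they have to be found in the camera images.
- frame: Fixed casting frame, white base 165 x 195 x 12 mm, origin on the table under it; x along the gap to the blue end stop, y across it to the sliding fence, z up. In the gap the gauge stands with its blade's lower edge on the floor at z = 12 mm, its x along the frame's x, the fin's centre at z = 76 mm; its flange is then 2 mm above the tops on both sides and keeps it from toppling.
- wall_top (a point): Inner top edge of the frame's fixed aluminium wall, at frame x = -40 mm, y = -21 mm, z = 46 mm; the wall runs x = -80 to 62 mm. A green rigid pad set by screws stands out from it towards +y, parallel to it, by 2 to 16 mm: it differs each time and is not reported. The blade is nipped against it. Stand the gauge there with its centre near this x (-62 to -20 mm).
- stop: Blue end stop of the gap, a rigid wall across it: its origin is on the top edge of the side facing the gap, at frame x = 62, y = 0, z = 42 mm. With the blade's end against it the gauge's centre is at x = 37 mm.
- fence: Sliding fence, axes as the frame's; origin at the centre of its red grip (30 mm in x, 14 in y, from 37 mm below to 26 above; the origin is 60 mm above the table). Slides only along y, up to 38 mm towards -y (closing) from fully open, where the origin is at frame x = -10, y = 102 mm; starts 0 to 6 mm from there. Stays where left; takes about 6 N to slide, more if fast.
- fence_front (a point): On the fence: top edge of its sprung green front face when not pressed, 85 mm from the red grip towards -y, 46 mm above the table. The face is 134 mm long and yields up to 6.5 mm towards +y at 4 N per mm (this point does not follow it). A light nip is 2 to 6 N, about 0.5 to 1.5 mm of spring; over 10 N is jammed.
- gauge_grip (a point): Feeler gauge: centre of its orange fin, 30 mm in x, 14 in y, from 24 mm below to 22 above this point. Under it an orange flange 44 x 60 x 4 mm (x, y, z), underside 28 mm below this point; then a steel blade 50 mm long in x, 6 thick in y, 36 deep, lower edge 64 mm below this point. Symmetrical, about 90 g. It starts hanging by its flange in the stand.
- gauge: The same feeler gauge; origin at the centre of the blade's lower edge, 64 mm below the centre of the fin, same axes.
- stand: Fixed wooden stand of the gauge, 74 x 50 x 44 mm; origin on the table under its centre; slot along its x, 56 x 11 mm, 38 mm deep, holding the blade.
- bowl: Loose empty green bowl, rim 116 mm across, 65 mm high; origin under its centre. Bystander.
- dye_black: Loose black dye bottle, 28 mm across, 85 mm high; origin under its centre. Bystander.
- dye_white: Loose white dye bottle, 28 mm across, 85 mm high; origin under its centre. Bystander.
There are look-alikes about, which are no part of the job. What is shaped like the gauge but green is not meant.

How it is judged:
By the outcome, as a careful person would: the job done as asked, in the order asked, and still so for the second after the job is handed in, with the robot touching nothing.
It also fails if it takes over 72 s, if anything falls off the work surface, if the arm or the gripper's body presses on something with over 40 N, if the wrist force passes 120 N, or if a joint passes its speed limit or range.

ROBOT

A 6-joint arm with a two-finger parallel gripper is mounted at the origin on the work surface. World frame = base frame: x ahead of the robot, y to its left, z up, the work surface at z = 0. Lengths are in mm, angles in rad, forces in N, time in s.
With the tool pointing down it reaches from about 350 to 975 mm from the base axis. Payload 7.1 kg.
Tool frame: the origin (TCP) lies midway between the tips of the shut fingers; the grasp point (between the pads) lies 19 mm behind it (ctrl.grasp_offset is the distance from the TCP to the grasp point, in mm); z points along the fingers, y is the line along which they close (so a half turn about z gives the same grasp; the last joint's range is limited). The gripper opens to 88 mm and grips with 3 to 60 N. Pads are 20 mm wide; open, the fingers measure 115 mm over their backs; the gripper's body (75 mm by 178 mm) begins 61 mm behind the grasp point.
Start: joints at [-0.019, 0.423, 1.63, -0, 1.089, -0.019], TCP at [624.984, 0.026, 222.675] pointing down, gripper open.
Joint ranges: [-3, 3], [-0.9, 2.11], [0.09, 2.58], [-1.31, 4.45], [0.11, 2.69], [-2.54, 2.54]. Speed limits (rad/s): [2.39, 2.39, 3.01, 3.14, 3.14, 3.14].

INTERFACE

Orientations are given as a rotation vector (axis times angle).
In Python, from workcell import ctrl gives the robot as it stands. The module is installed in compiled form; this text tells all that it offers.
- The arm moves only by the tool servo_tool, never from a script. Its argument "rows" is a list of rows, each a list of 7 numbers: the turn, a rotation vector about the tool's x, y, z as a fraction of full scale, then the shift along the tool's x, y, z as a fraction of full scale, then the finger opening in mm, from 0 to 87.8. A call has 1 to 10 rows; each row is the pose to reach, as a shift and turn from the pose commanded when the call began, along the tool's axes at that moment; what a row does not reach only later rows make up. Full scale, the value 1, is 20 cm for a shift and 1.5 rad for a turn. A row lasts 1/8 s, in which the tool goes at most 62.5 mm and 10.7 degrees, less where a joint would pass 70% of its speed; a pose out of reach is approached as far as the arm can. A call with a number of a shift or a turn outside -1 to 1 is refused whole. A call with a gripper value outside its range is refused whole. The fingers move at their own pace and stop on an object; the grip force is fixed at half the most. Time passes only in rows, so rows that repeat a pose let the fingers close. It gives the time, the measured TCP pose, the force, the opening and the grip force at its end, in the units of the state.
- ctrl.get_obs(): the state, without advancing time (a new reading comes with each control period).
- ctrl.get_image(name): name is "scene" or "side" or "wrist"; returns (picture, depth): 384x512x3 uint8, red, green, blue; 384x512 float32, mm along the optical axis (not along the pixel's ray), 0 where there is no reading.
- ctrl.camera_info(name): a dict with "intrinsics" (3x3 intrinsics, pixels), "R" (3x3) and "t" (3): a world point X has camera coordinates R X + t. Camera axes: x right, y down, z forward; pixel columns grow to the right and rows downward; lengths in mm; the calibration is good to about 2 mm. A picture is of the moment at which its call begins: read the wrist's pose just before it. camera_info takes no time and is no camera call; for the wrist camera it gives the pose at the moment of the call.
- ctrl.close_job(): hands the job in; it is judged then, once.
The state is a dict: "t": time; "qpos": joint angles; "qvel": joint speeds; "joint_torque": joint torques, N m; "ee_pos": TCP position; "orientation": TCP orientation; "ft_force": force on the tool from outside, world axes, zero at the start; "moment": the same for the moment, N m; "width": finger opening in mm; "grasp_force": force on a finger pad.
Only numpy, scipy, OpenCV 4.12 (cv2) and the standard library are available. Lean on these libraries where they do the work, as an engineer would, in place of code of your own. Each camera call takes 0.05 s, during which the arm holds its last target. There are 200 camera calls.

## Working session

There is one attempt and no reset: what is moved stays moved. The work goes in short steps, Python scripts to look and compute and a tool call to move; the robot and the scene stay as the last step left them, time stands still between calls to the robot, and variables do not carry over. Pictures are saved under pics/ and viewed, at most 10 in all, crops included, and the job is handed in when it is done.

Besides the shell and the picture viewer there is one more tool, called after "Request:" as name([rows], argument=value, ...), one row to a line, values as JSON. servo_tool: Moves the arm, as the interface text tells. Its arguments: {"type":"object","properties":{"rows":{"type":"array","items":{"type":"array","items":{"type":"number"}}}},"required":["rows"]}

```bash
mkdir -p pics
cat > h.py <<'E'
from workcell import ctrl
import numpy as np, cv2
from scipy.spatial.transform import Rotation as Ro
def grab(n,tag):
    ci=ctrl.camera_info(n); im,d=ctrl.get_image(n)
    cv2.imwrite(f'pics/{tag}.png',im[:,:,::-1]); np.savez(f'pics/{tag}.npz',im=im,d=d,K=ci['intrinsics'],R=ci['R'],t=ci['t'])
    return im,d
def load(tag): return np.load(f'pics/{tag}.npz')
def cloud(tag):
    f=load(tag);d=f['d'];K=f['K'];v,u=np.mgrid[:384,:512]
    P=np.stack([(u-K[0,2])/K[0,0]*d,(v-K[1,2])/K[1,1]*d,d],-1)
    W=(P-f['t'].ravel())@f['R']; W[d==0]=np.nan
    return W,f['im']
def crop(tag,u0,v0,u1,v1,s,out):
    im=load(tag)['im'][v0:v1,u0:u1,::-1]; cv2.imwrite(f'pics/{out}.png',cv2.resize(im,None,fx=s,fy=s,interpolation=cv2.INTER_CUBIC))
E
python3 - <<'E'
from h import *
a,_=grab('scene','s0');b,_=grab('side','d0')
c=np.vstack([a,b])[:,:,::-1]
cv2.imwrite('pics/both.png',cv2.resize(np.hstack([a,b])[:,:,::-1],(800,300)))
o=ctrl.get_obs();print(o['t'],o['ee_pos'],o['orientation'],o['ft_force'],ctrl.grasp_offset)
E
```

```text
0.1 [6.24530184e+02 3.05841159e-02 2.22000328e+02] [-2.22076693e+00 -2.22078526e+00  1.46763009e-03] [-0.18817164 -0.15212538 -0.55881276] 18.700000000000003
```

View pics/s0.png

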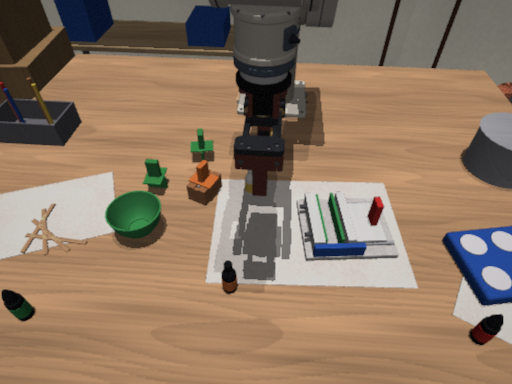

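View pics/d0.png

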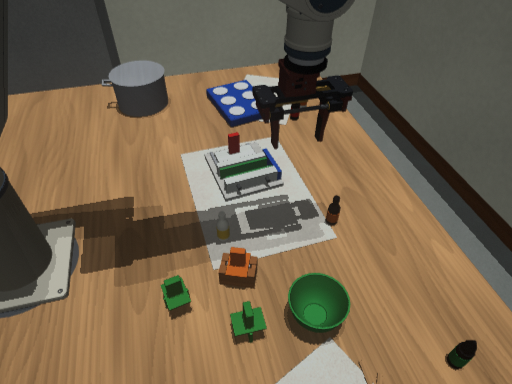

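Scene view: the orange gauge in its stand is at (203,178). The look-alikes are the green gauges at (200,145) and (155,172). The frame is around (345,225), with its blue stop at (340,250) and red grip at (376,211). The black bottle is at (230,278) and the bowl at (134,215). Side view: the orange gauge is at (238,262), the green ones at (176,292) and (248,320), and the white bottle at (223,228). I choose the orange one.

Run:
```python
from h import *
for tag in ('s0','d0'):
    W,im=cloud(tag); hsv=cv2.cvtColor(im,cv2.COLOR_RGB2HSV).astype(int)
    H,S,V=[hsv[...,i] for i in range(3)]
    X,Y,Z=[W[...,i] for i in range(3)]
    R=(X>300)&(X<900)&(abs(Y)<400)&(Z>5)
    def rep(n,m):
        p=W[m&R]
        if len(p)<8: print(tag,n,'few');return
        c=np.float32(p[:,:2]); 
        print(tag,n,len(p),'med',np.median(p,0).round(0),'lo',np.percentile(p,2,0).round(0),'hi',np.percentile(p,98,0).round(0),'rect',[np.round(q,1) for q in cv2.minAreaRect(c)])
    orange=(H>4)&(H<14)&(S>200)&(V>120)
    rep('fin',orange&(Z>56)&(Z<100)); rep('flange',orange&(Z>38)&(Z<54)); 
    rep('red',((H<4)|(H>176))&(S>170)&(V>80)&(Z>30)&(Y>0))
    rep('blue',(H>105)&(H<125)&(S>150)&(Z<60)&(Y>0)&(Y<300))
    g=(H>50)&(H<85)&(S>120)
    rep('greenpads',g&(Y>20)&(Z>35)&(Z<55))
    rep('bowl',g&(Y<0)&(Z>55)&(X>500)&(Z<70))
    rep('frametop',(S<60)&(Y>20)&(Z>38)&(Z<52))
    rep('bottles',(Z>60)&(Z<90)&(S<120)&(Y>-200)&(Y<0)&(X>400)&(X<750))
# crops
crop('s0',180,120,300,310,3,'c1a');crop('s0',290,175,410,265,6,'c1b')
crop('d0',190,120,300,200,5,'c2')
a=cv2.imread('pics/c1b.png');b=load('d0')['im'][240:300,195:285,::-1]
b=cv2.resize(b,(400,267),interpolation=2);c=cv2.resize(load('d0')['im'][125:205,190:300,::-1],(400,291),interpolation=2)
im=np.zeros((600,800,3),np.uint8);im[:300,:400]=cv2.resize(a,(400,300));im[:267,400:]=b;im[300:591,:400]=c
s=load('s0')['im'][150:210,170:230,::-1];im[300:600,420:720]=cv2.resize(s,(300,300),interpolation=2)
cv2.imwrite('pics/m1.png',im)
```

```text
s0 fin few
s0 flange few
s0 red 71 med [547. 243.  85.] lo [530. 237.  38.] hi [793. 396.  88.] rect [array([662.8, 313.7]), array([310.9,  17.4]), np.float64(30.3)]
s0 blue 606 med [631. 163.  36.] lo [621. 113.  15.] hi [639. 212.  44.] rect [array([628.5, 163.1]), array([ 13.2, 102.3]), np.float64(6.5)]
s0 greenpads 209 med [559. 162.  46.] lo [490. 124.  35.] hi [614. 171.  48.] rect [array([551.7, 146.7]), array([131.3,  38.4]), np.float64(6.7)]
s0 bowl 473 med [ 590. -277.   61.] lo [ 532. -325.   55.] hi [ 642. -217.   66.] rect [array([ 587.3, -272.2]), array([112.1, 110.2]), np.float64(33.0)]
s0 frametop 1146 med [561. 129.  46.] lo [485. 100.  39.] hi [770. 387.  49.] rect [array([655. , 225.1]), array([421.1, 158.9]), np.float64(33.2)]
s0 bottles 156 med [718. -49.  76.] lo [ 450. -134.   60.] hi [724. -30.  86.] rect [array([575.1, -48. ]), array([288.8,  99.7]), np.float64(15.7)]
d0 fin 56 med [ 462. -148.   93.] lo [ 450. -156.   92.] hi [ 472. -141.   95.] rect [array([ 461. , -147.9]), array([11.8, 24.2]), np.float64(74.2)]
d0 flange 242 med [ 458. -162.   47.] lo [ 4
[... 282 characters left out ...]
o [619. 112.  38.] hi [638. 210.  44.] rect [array([628.6, 159.6]), array([ 11.3, 104.2]), np.float64(6.4)]
d0 greenpads 95 med [550. 162.  44.] lo [489. 133.  37.] hi [613. 178.  47.] rect [array([552.7, 152.3]), array([135. ,  45.3]), np.float64(8.7)]
d0 bowl 601 med [ 597. -261.   63.] lo [ 532. -330.   56.] hi [ 642. -220.   66.] rect [array([ 586.8, -274.7]), array([114.1, 112.8]), np.float64(34.8)]
d0 frametop 722 med [552. 119.  44.] lo [484.  95.  39.] hi [625. 193.  47.] rect [array([654.3, 221.7]), array([420.9, 146.1]), np.float64(37.2)]
d0 bottles 147 med [458. -44.  77.] lo [445. -62.  60.] hi [723. -31.  86.] rect [array([583.9, -45.6]), array([ 16.9, 283.2]), np.float64(85.8)]
```

View pics/m1.png

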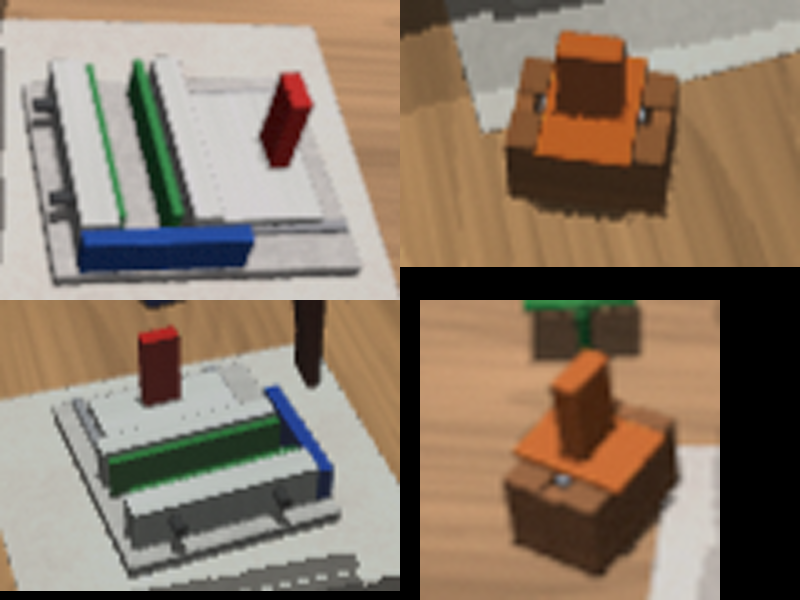

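The orange gauge sits at about (460,-149) with yaw near -20°. The frame origin is about (562,143) with yaw near 6.5°. I'm moving above the gauge, gripping along its x so the tool's closing axis lines up with it.

Request:
servo_tool([
  [0,0,0.233,-0.745,-0.822,0.1,50],
  [0,0,0.233,-0.745,-0.822,0.1,50],
  [0,0,0.233,-0.745,-0.822,0.1,50],
  [0,0,0.233,-0.745,-0.822,0.1,50],
  [0,0,0.233,-0.745,-0.822,0.1,50],
  [0,0,0.233,-0.745,-0.822,0.1,50],
  [0,0,0.233,-0.745,-0.822,0.1,50],
])

```text
t: 0.98
ee_pos: [461.6, -148.4, 202.8]
orientation: [2.572, 1.803, 0.001]
ft_force: [0.1, -1.0, -0.3]
width: 50.0
grasp_force: 0.0
```

Run:
```python
from h import *
grab('wrist','w1');o=ctrl.get_obs();print(o['t'],o['ee_pos'],Ro.from_rotvec(o['orientation']).as_matrix().round(3),o['width'])
```

```text
1.025 [ 461.47753752 -148.3602828   202.7209508 ] [[ 0.341  0.94   0.   ]
 [ 0.94  -0.341 -0.   ]
 [ 0.     0.    -1.   ]] 49.952843942837426
```

View pics/w1.png

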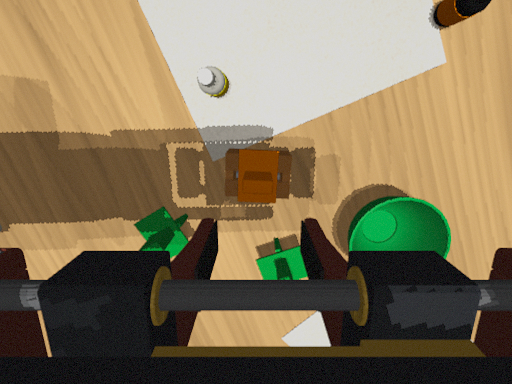

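The wrist view shows the orange gauge at (258,175), nearly square with the tool. The green look-alikes are at (163,232) and (282,262), the white bottle at (213,82) and the bowl at (398,235). Next I measure the fin.

```bash
cat >> h.py <<'E'
def masks(tag):
    W,im=cloud(tag); h=cv2.cvtColor(im,cv2.COLOR_RGB2HSV).astype(int)
    return W,h[...,0],h[...,1],h[...,2]
def rect(n,p):
    r=cv2.minAreaRect(np.float32(p[:,:2])); print(n,len(p),'med',np.median(p,0).round(1),'rect',[np.round(q,1) for q in r])
E
python3 - <<'E'
from h import *
W,H,S,V=masks('w1'); o=(H>4)&(H<15)&(S>190); Z=W[...,2]
rect('fintop',W[o&(Z>85)&(Z<100)]); rect('flange',W[o&(Z>40)&(Z<55)]); rect('all',W[o&(Z>40)&(abs(W[...,0]-460)<60)&(abs(W[...,1]+149)<50)])
w=(Z>35)&(Z<60)&(abs(W[...,0]-460)<60)&(abs(W[...,1]+149)<50);rect('stand',W[w])
g=(H>50)&(H<85)&(S>120)&(Z>70)&(W[...,1]<0)&(W[...,0]<500)
rect('greenfin',W[g])
E
```

```text
fintop 132 med [ 461.4 -143.6   92.9] rect [array([ 460.9, -143.9]), array([14.2, 29.7]), np.float64(65.9)]
flange 334 med [ 465.2 -137.7   47.4] rect [array([ 572.4, -114.4]), array([298.5,  72.8]), np.float64(13.2)]
all 966 med [ 463.  -140.3   92.9] rect [array([ 445.1, -137.2]), array([ 60.1, 110.7]), np.float64(69.3)]
stand 2542 med [ 463.  -138.2   46.5] rect [array([ 460.9, -144.2]), array([60.3, 73.8]), np.float64(67.6)]
greenfin 844 med [ 441.1 -147.4  228.2] rect [array([ 424.4, -158.3]), array([137.8, 169. ]), np.float64(57.0)]
```

Request:
servo_tool([
  [0,0,0.029,0.015,-0.008,0.3,50],
  [0,0,0.029,0.015,-0.008,0.55,50],
  [0,0,0.029,0.015,-0.008,0.7,50],
  [0,0,0.029,0.015,-0.008,0.745,50],
  [0,0,0.029,0.015,-0.008,0.745,50],
  [0,0,0.029,0.015,-0.008,0.745,20],
  [0,0,0.029,0.015,-0.008,0.745,20],
  [0,0,0.029,0.015,-0.008,0.745,20],
  [0,0,0.029,0.015,-0.008,0.745,20],
])

```text
t: 2.15
ee_pos: [460.9, -145.9, 54.7]
orientation: [2.611, 1.744, 0.002]
ft_force: [-1.0, -0.1, 7.7]
width: 29.8
grasp_force: 30.0
```

Request:
servo_tool([
  [0,0,0,0,0,-0.1,20],
  [0,0,0,0,0,-0.25,20],
  [0,0,0,0,0,-0.45,20],
  [0,0,0,0,0,-0.6,20],
  [0,0,0,0,0,-0.6,20],
])

```text
t: 2.78
ee_pos: [461.5, -146.1, 175.9]
orientation: [2.609, 1.743, 0.005]
ft_force: [-0.6, 0.6, -1.5]
width: 30.1
grasp_force: 30.0
```

Request:
servo_tool([
  [0,0,-0.337,0.25,0,-0.125,20],
  [0,0,-0.337,0.5,-0.01,-0.125,20],
  [0,0,-0.337,0.81,-0.01,-0.125,20],
  [0,0,-0.337,0.81,-0.01,-0.125,20],
  [0,0,-0.337,0.81,-0.01,-0.125,20],
])

```text
t: 3.4
ee_pos: [519.2, 4.8, 197.3]
orientation: [-2.091, -2.342, 0.003]
ft_force: [-0.6, -1.0, -0.9]
width: 29.8
grasp_force: 30.0
```

Run:
```python
from h import *
grab('wrist','w2');o=ctrl.get_obs();print(o['t'],o['ee_pos'],Ro.from_rotvec(o['orientation']).as_matrix().round(3))
print(ctrl.camera_info('wrist')['R'].round(2), (-ctrl.camera_info('wrist')['R'].T@ctrl.camera_info('wrist')['t'].ravel()).round(0))
```

```text
3.45 [519.25311915   4.23662379 197.58729391] [[-0.111  0.994 -0.002]
 [ 0.994  0.111 -0.   ]
 [ 0.    -0.002 -1.   ]]
[[ 0.99  0.11 -0.  ]
 [ 0.11 -0.96  0.26]
 [ 0.03 -0.26 -0.96]] [512.  77. 359.]
```

View pics/w2.png

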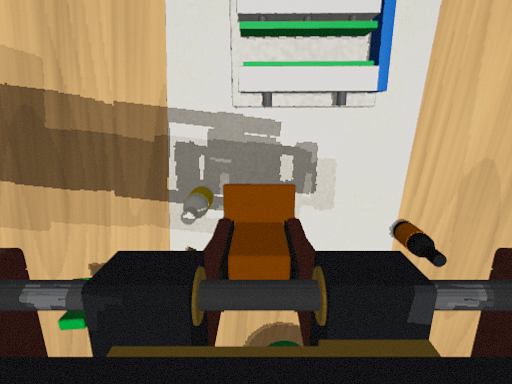

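The frame's gap is visible at the top of the wrist view, with the green pad at row 64, the sprung face at row 28 and the blue stop at column 382. I'll move closer and measure.

Request:
servo_tool([
  [0,0,0,0.25,0,0,20],
  [0,0,0,0.45,0,0,20],
  [0,0,0,0.45,0,0,20],
])

```text
t: 3.82
ee_pos: [509.5, 94.5, 198.3]
orientation: [-2.092, -2.343, 0.001]
ft_force: [0.9, 0.6, -1.5]
width: 29.5
grasp_force: 30.0
```

Run:
```python
from h import *
grab('wrist','w3');o=ctrl.get_obs();print(o['t'],o['ee_pos'])
W,H,S,V=masks('w3');X,Y,Z=[W[...,i] for i in range(3)]
th=np.radians(6.4);ex=np.array([np.cos(th),np.sin(th)]);ey=np.array([-ex[1],ex[0]])
reg=(X>450)&(X<680)&(Y>60)&(Y<320)
b=(H>105)&(H<125)&(S>150)&reg&(Z>36)&(Z<50); rect('blue',W[b])
g=(H>50)&(H<85)&(S>120)&reg&(Z>40)&(Z<50)
n,l,st,_=cv2.connectedComponentsWithStats(g.astype(np.uint8))
for i in range(1,n):
    if st[i,4]>60: print(st[i]); rect('green',W[l==i])
r=((H<6)|(H>174))&(S>150)&reg&(Z>80)&(Z<92); rect('red',W[r])
w=(S<70)&reg&(Z>42)&(Z<50)
n,l,st,_=cv2.connectedComponentsWithStats(w.astype(np.uint8))
for i in range(1,n):
    if st[i,4]>200: print(st[i]); rect('white',W[l==i])
```

```text
3.875 [509.69395073  93.62357949 198.34200295]
blue 742 med [625.3 175.6  41.3] rect [array([627.7, 166.3]), array([ 12.5, 102.1]), np.float64(6.5)]
[241 118 126   6 633]
green 633 med [549.8 165.4  45.6] rect [array([549.6, 164.9]), array([132.4,   5.2]), np.float64(6.5)]
[244 151 120   4 476]
green 476 med [554.7 131.3  44.7] rect [array([554.8, 131.3]), array([129.8,   3.6]), np.float64(6.6)]
red 671 med [539.8 245.4  85.5] rect [array([540., 246.]), array([29.3, 14.4]), np.float64(6.2)]
[ 238   93  133   18 2371]
white 2371 med [546.7 183.9  45.5] rect [array([547. , 183.9]), array([137.5,  17. ]), np.float64(6.5)]
[ 239  155  130   23 2782]
white 2782 med [557.  117.   45.4] rect [array([557.1, 116.6]), array([142.9,  25. ]), np.float64(6.5)]
```

View pics/w3.png

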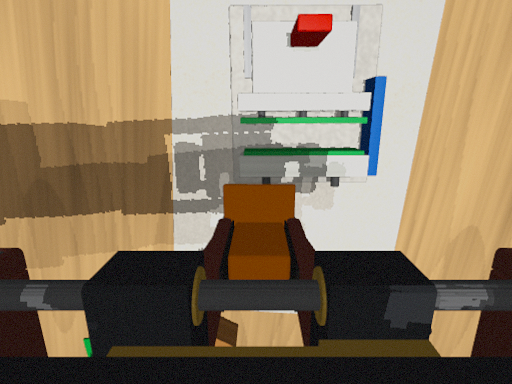

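Run:
```python
from h import *
W,H,S,V=masks('w3');X,Y,Z=[W[...,i] for i in range(3)]
o=(H>4)&(H<15)&(S>190)&(abs(X-509.6)<60)&(abs(Y-94)<60)
v,u=np.nonzero(o);print(u.min(),u.max(),v.min(),v.max())
for lo,hi in((222,250),(165,200)):
    m=o&(Z>lo)&(Z<hi)
    if m.sum()>30: rect(str(lo),W[m]); print(np.percentile(W[m],[2,98],0).round(1))
```

```text
8 494 184 382
222 1023 med [509.9 102.  235.9] rect [array([510. ,  99.3]), array([49.7, 17.7]), np.float64(6.7)]
[[488.4  90.6 222.7]
 [530.8 109.9 244.4]]
165 778 med [507.9 112.7 191. ] rect [array([508.3, 113.4]), array([44.4, 25.9]), np.float64(6.3)]
[[486.7 101.5 189.1]
 [528.9 127.2 199.3]]
```

Request:
servo_tool([
  [0,0,-0.001,0.2,0.088,0,20],
  [0,0,-0.001,0.202,0.088,0,20],
  [0,0,-0.001,0.202,0.088,0.25,20],
  [0,0,-0.001,0.202,0.088,0.45,20],
  [0,0,-0.001,0.202,0.088,0.5,20],
  [0,0,-0.001,0.202,0.088,0.5,20],
])

```text
t: 4.62
ee_pos: [523.2, 135.2, 98.7]
orientation: [-2.093, -2.343, 0.001]
ft_force: [0.3, 0.1, -1.2]
width: 29.9
grasp_force: 30.0
```

Run:
```python
from h import *
grab('side','d1');grab('wrist','w4');crop('d1',190,60,330,200,4,'d1c');o=ctrl.get_obs();print(o['t'],o['ee_pos'],o['ft_force'])
a=load('d1')['im'][90:200,195:305,::-1];b=load('w4')['im'][110:250,180:320,::-1]
cv2.imwrite('pics/m2.png',np.hstack([cv2.resize(a,(400,400),interpolation=2),cv2.resize(b,(400,400),interpolation=2)]))
```

```text
4.725 [524.25074249 135.98140181 100.04111533] [ 0.38569497  0.27352763 -0.91007761]
```

View pics/m2.png

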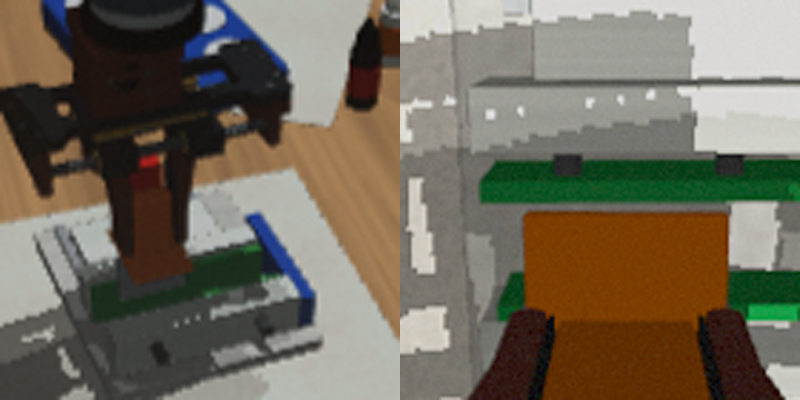

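The blade is over the gap, between the pad and the sprung face. I'm lowering it.

Request:
servo_tool([
  [0,0,0,0,0,0.08,20],
  [0,0,0,0,0,0.14,20],
  [0,0,0,0,0,0.18,20],
  [0,0,0,0,0,0.19,20],
  [0,0,0,0,0,0.19,20],
])

```text
t: 5.35
ee_pos: [523.1, 136.4, 60.5]
orientation: [-2.091, -2.344, 0.0]
ft_force: [-0.1, 0.3, -0.4]
width: 30.1
grasp_force: 30.0
```

Request:
servo_tool([
  [0,0,0,0,0,0.006,20],
  [0,0,0,0,0,0.006,20],
  [0,0,0,0,0,0.012,20],
  [0,0,0,0,0,0.012,20],
])

```text
t: 5.85
ee_pos: [523.4, 136.4, 58.7]
orientation: [2.091, 2.344, 0.001]
ft_force: [-1.5, -0.4, 4.1]
width: 29.7
grasp_force: 30.0
```

Request:
servo_tool([
  [0,0,0,0,0,0.012,46],
  [0,0,0,0,0,0.01,46],
  [0,0,0,0,0,0,46],
  [0,0,0,0,0,-0.1,46],
  [0,0,0,0,0,-0.3,46],
  [0,0,0,0,0,-0.35,46],
  [0,0,0,0.2,0.05,-0.35,46],
  [0,0,0,0.4,0.11,-0.35,50],
  [0,0,0,0.535,0.145,-0.35,50],
  [0,0,0,0.535,0.145,-0.35,50],
])

```text
t: 7.1
ee_pos: [539.6, 247.4, 127.5]
orientation: [-2.088, -2.347, 0.0]
ft_force: [-0.5, -0.3, 0.8]
width: 49.7
grasp_force: 0.0
```

Run:
```python
from h import *
grab('wrist','w5');grab('scene','s1');o=ctrl.get_obs();print(o['t'],o['ee_pos'],o['width'],o['ft_force'])
for t in('w5','s1'):
    W,H,S,V=masks(t);X,Y,Z=[W[...,i] for i in range(3)]
    r=((H<6)|(H>174))&(S>150)&(abs(X-540)<40)&(abs(Y-246)<40)&(Z>78)&(Z<92)
    if r.sum()>20: rect('red '+t,W[r])
    q=(H>4)&(H<15)&(S>190)&(abs(X-523)<40)&(abs(Y-138)<45)&(Z>90)&(Z<104)
    if q.sum()>20: rect('fin '+t,W[q])
    q=(S<70)&(abs(X-540)<50)&(abs(Y-246)<25)&(Z>8)&(Z<70);print('plate z',np.percentile(Z[q],[5,50,95]) if q.any() else 0)
a=load('w5')['im'][:,60:450,::-1];b=load('s1')['im'][150:280,260:420,::-1]
cv2.imwrite('pics/m3.png',np.hstack([cv2.resize(a,(400,394)),cv2.resize(b,(400,394),interpolation=2)]))
```

```text
7.2 [539.0545793  245.39047487 127.50032956] 50.087938617779294 [-0.65530283 -0.19269774  0.35216829]
red w5 733 med [540.3 248.1  85.1] rect [array([540.3, 247.2]), array([28.7, 13.5]), np.float64(5.6)]
fin w5 123 med [523.7 144.9  93. ] rect [array([524.1, 144.2]), array([ 8. , 29.5]), np.float64(83.2)]
plate z [10.96741821 23.13363349 24.38751793]
red s1 76 med [545.4 242.7  85.4] rect [array([542.1, 243.1]), array([28., 12.]), np.float64(8.9)]
plate z [22.1809152  24.21644421 26.00884027]
```

View pics/m3.png

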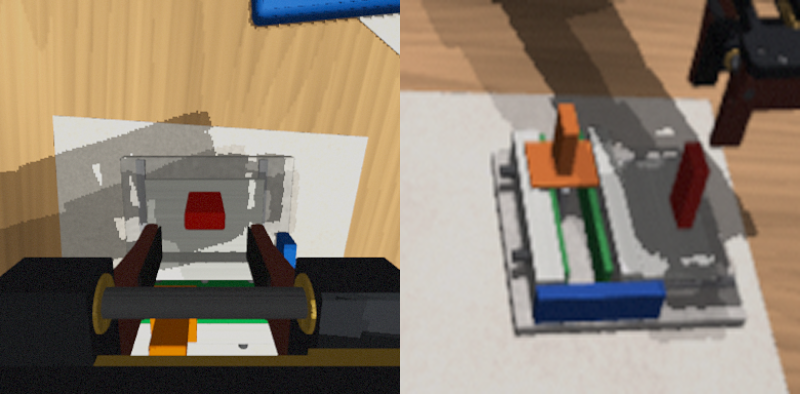

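The gauge stands in the gap, with its flange over both sides at the end away from the stop. The red grip is centred between the fingers, so I'm going down to grasp it.

Request:
servo_tool([
  [0,0,0,0,0,0.15,50],
  [0,0,0,0,0,0.3,50],
  [0,0,0,0,0,0.39,50],
  [0,0,0,0,0,0.405,50],
  [0,0,0,0,0,0.405,20],
  [0,0,0,0,0,0.405,20],
  [0,0,0,0,0,0.405,20],
  [0,0,0,0,0,0.405,20],
])

```text
t: 8.2
ee_pos: [540.1, 246.2, 48.2]
orientation: [2.091, 2.344, 0.001]
ft_force: [-2.3, -1.2, 6.1]
width: 29.6
grasp_force: 30.0
```

Request:
servo_tool([
  [0,0,0,-0.015,0,0,20],
  [0,0,0,-0.03,0,0,20],
  [0,0,0,-0.045,0,0,20],
  [0,0,0,-0.06,0,0,20],
  [0,0,0,-0.075,0,0,20],
  [0,0,0,-0.085,0,0,20],
  [0,0,0,-0.085,0,0,20],
])

```text
t: 9.07
ee_pos: [542.0, 230.2, 48.3]
orientation: [-2.091, -2.344, -0.003]
ft_force: [-2.1, 4.3, 5.2]
width: 29.9
grasp_force: 30.0
```

Request:
servo_tool([
  [0,0,0,-0.005,0,0,20],
  [0,0,0,-0.01,0,0,20],
  [0,0,0,-0.015,0,0,20],
])

```text
t: 9.45
ee_pos: [542.3, 227.5, 48.3]
orientation: [-2.091, -2.344, -0.003]
ft_force: [-2.3, 6.7, 5.8]
width: 30.2
grasp_force: 30.0
```

Request:
servo_tool([
  [0,0,0,-0.0025,0,0,20],
  [0,0,0,-0.005,0,0,20],
])

```text
t: 9.7
ee_pos: [542.4, 226.5, 48.3]
orientation: [-2.091, -2.344, -0.003]
ft_force: [-2.9, 6.7, 5.9]
width: 30.0
grasp_force: 30.0
```

Request:
servo_tool([
  [0,0,0,-0.0025,0,0,20],
  [0,0,0,-0.005,0,0,20],
])

```text
t: 9.95
ee_pos: [542.5, 225.6, 48.2]
orientation: [-2.091, -2.344, -0.003]
ft_force: [-3.0, 7.2, 5.5]
width: 29.9
grasp_force: 30.0
```

Request:
servo_tool([
  [0,0,0,-0.0025,0,0,20],
  [0,0,0,-0.005,0,0,20],
])

```text
t: 10.2
ee_pos: [542.7, 224.5, 48.2]
orientation: [-2.091, -2.344, -0.003]
ft_force: [-3.0, 6.2, 6.7]
width: 29.8
grasp_force: 30.0
```

Request:
servo_tool([
  [0,0,0,-0.0025,0,0,20],
])

```text
t: 10.32
ee_pos: [542.7, 224.0, 48.2]
orientation: [-2.091, -2.344, -0.003]
ft_force: [-2.8, 6.1, 5.3]
width: 29.6
grasp_force: 30.0
```

Request:
servo_tool([
  [0,0,0,-0.0025,0,0,20],
])

```text
t: 10.45
ee_pos: [542.7, 223.6, 48.2]
orientation: [-2.091, -2.344, -0.003]
ft_force: [-2.3, 6.5, 4.2]
width: 29.9
grasp_force: 30.0
```

Request:
servo_tool([
  [0,0,0,-0.0025,0,0,20],
])

```text
t: 10.58
ee_pos: [542.8, 223.1, 48.3]
orientation: [-2.091, -2.344, -0.003]
ft_force: [-2.4, 6.4, 5.0]
width: 29.9
grasp_force: 30.0
```

Request:
servo_tool([
  [0,0,0,-0.0025,0,0,20],
])

```text
t: 10.7
ee_pos: [542.9, 222.6, 48.2]
orientation: [-2.091, -2.344, -0.003]
ft_force: [-3.0, 6.8, 5.2]
width: 29.7
grasp_force: 30.0
```

Request:
servo_tool([
  [0,0,0,-0.0025,0,0,20],
])

```text
t: 10.82
ee_pos: [543.0, 222.2, 48.3]
orientation: [-2.091, -2.344, -0.004]
ft_force: [-2.8, 8.6, 5.4]
width: 30.1
grasp_force: 30.0
```

Request:
servo_tool([
  [0,0,0,-0.0025,0,0,20],
])

```text
t: 10.95
ee_pos: [542.9, 221.9, 48.2]
orientation: [-2.091, -2.344, -0.004]
ft_force: [-2.8, 9.3, 4.6]
width: 30.0
grasp_force: 30.0
```

Request:
servo_tool([
  [0,0,0,-0.0015,0,0,20],
])

```text
t: 11.08
ee_pos: [543.0, 221.8, 48.3]
orientation: [-2.091, -2.344, -0.004]
ft_force: [-3.4, 10.8, 4.7]
width: 29.6
grasp_force: 30.0
```

Contact force is about 4 N above the sliding friction. I'm letting go of the fence.

Request:
servo_tool([
  [0,0,0,0,0,0,50],
  [0,0,0,0,0,0,50],
  [0,0,0,0,0,0,50],
  [0,0,0,0,0,-0.1,50],
  [0,0,0,0,0,-0.3,50],
  [0,0,0,0,0,-0.45,50],
  [0,0,0,0,0,-0.45,50],
])

```text
t: 11.95
ee_pos: [544.8, 220.5, 140.9]
orientation: [2.089, 2.342, 0.009]
ft_force: [0.5, 0.1, -0.7]
width: 50.3
grasp_force: 0.0
```

```bash
cat > m.py <<'E'
from h import *
import sys
for n in sys.argv[2:]:
    t=n+sys.argv[1]; grab(n,t)
    W,H,S,V=masks(t);X,Y,Z=[W[...,i] for i in range(3)]
    r=((H<6)|(H>174))&(S>150)&(abs(X-543)<40)&(abs(Y-225)<40)&(Z>78)&(Z<92)
    if r.sum()>20: rect('red '+t,W[r])
    R=(abs(X-560)<90)&(abs(Y-138)<45)
    for a,lo,hi in(('fin',88,104),('flange',46,57)):
        q=(H>4)&(H<15)&(S>190)&R&(Z>lo)&(Z<hi)
        if q.sum()>20: rect(a+' '+t,W[q])
    g=(H>50)&(H<85)&(S>120)&(abs(X-550)<90)&(abs(Y-140)<40)&(Z>40)&(Z<50)
    k,l,st,_=cv2.connectedComponentsWithStats(g.astype(np.uint8))
    for i in range(1,k):
        if st[i,4]>40: rect('green',W[l==i])
o=ctrl.get_obs();print(o['t'],o['ee_pos'],o['ft_force'],Ro.from_rotvec(o['orientation']).as_matrix().round(4)[:2,:2])
E
python3 m.py a wrist scene side
```

```text
red wrista 639 med [543.2 223.8  85.1] rect [array([543.1, 222.9]), array([28.8, 12.9]), np.float64(7.0)]
flange wrista 86 med [526.1 140.2  51.5] rect [array([524.8, 148.9]), array([37.6, 27.9]), np.float64(6.7)]
green 459 med [573.6 145.   45. ] rect [array([574. , 144.3]), array([56. ,  7.4]), np.float64(6.1)]
green 143 med [580.2 135.6  42.6] rect [array([577.9, 135.5]), array([53.9,  2. ]), np.float64(6.7)]
red scenea 73 med [546.7 218.3  85.8] rect [array([544.7, 219.5]), array([27. , 11.8]), np.float64(7.2)]
flange scenea 26 med [534.  128.1  52.2] rect [array([525.6, 130.8]), array([37.5, 53.4]), np.float64(6.7)]
green 56 med [587.7 133.7  45.8] rect [array([582.8, 133. ]), array([72.3,  4.5]), np.float64(6.7)]
green 82 med [585.2 143.1  45.9] rect [array([582.4, 143.1]), array([72.3,  4.8]), np.float64(7.4)]
red sidea 48 med [543.3 214.2  84.4] rect [array([543.3, 216.2]), array([27.2, 12.6]), np.float64(9.0)]
fin sidea 39 med [524.1 126.5  96.9] rect [array([524.8, 127.7]), array([28.8, 14.5]), np.float64(7.5)]
flange sidea 121 med [522.  114.9  50.9] rect [array([525.1, 127.9]), array([42. , 54.9]), np.float64(6.1)]
green 53 med [587.2 140.5  44.3] rect [array([584.6, 140.6]), array([66.2, 14.6]), np.float64(14.9)]
12.1 [542.29398669 219.58822938 137.05556692] [-0.70917784  0.13550888 -0.11347532] [[-0.1137  0.9935]
 [ 0.9935  0.1137]]
```

Request:
servo_tool([
  [0,0,0,-0.2,-0.07,0,50],
  [0,0,0,-0.433,-0.143,0,50],
  [0,0,0,-0.433,-0.143,0,50],
  [0,0,0,-0.433,-0.143,0,50],
  [0,0,0,-0.433,-0.143,0,50],
])

```text
t: 12.72
ee_pos: [524.4, 131.4, 136.9]
orientation: [-2.09, -2.345, 0.0]
ft_force: [0.7, -0.3, -0.2]
width: 50.1
grasp_force: 0.0
```

```bash
python3 m.py b wrist scene
python3 - <<'E'
from h import *
a=load('wristb')['im'][:,60:450,::-1];b=load('sceneb')['im'][150:280,260:420,::-1]
cv2.imwrite('pics/m4.png',np.hstack([cv2.resize(a,(400,394)),cv2.resize(b,(400,394),interpolation=2)]))
E
```

```text
red wristb 873 med [542.7 221.6  85.3] rect [array([543.1, 221.6]), array([29.9, 13.3]), np.float64(6.8)]
fin wristb 270 med [522.2 134.3  96.8] rect [array([524.2, 132.8]), array([29.9, 13.7]), np.float64(6.8)]
flange wristb 531 med [525.9 142.   51.4] rect [array([524.4, 132.6]), array([43.2, 59.5]), np.float64(6.7)]
green 127 med [493.7 135.5  45.4] rect [array([493.4, 134.8]), array([15.4,  6.4]), np.float64(8.6)]
green 637 med [582.2 145.3  45.3] rect [array([582.4, 145. ]), array([71.8,  6.7]), np.float64(6.7)]
green 74 med [495.5 124.6  44.8] rect [array([495.9, 124. ]), array([12.1,  3.9]), np.float64(6.4)]
green 458 med [584.5 134.9  44.7] rect [array([583.8, 134.4]), array([71.5,  4.5]), np.float64(6.6)]
red sceneb 73 med [547.9 218.3  85.6] rect [array([545.5, 219.1]), array([25.1, 11.5]), np.float64(7.5)]
fin sceneb 50 med [528.8 128.6  97.2] rect [array([526.2, 129.2]), array([26.3, 10.1]), np.float64(9.1)]
flange sceneb 226 med [529.9 122.5  52.2] rect [array([525.9, 129.9]), array([40. , 57.1]), np.float64(8.7)]
green 54 med [587.8 133.7  45.8] rect [array([583.8, 133.2]), array([71.4,  4.7]), np.float64(6.9)]
green 74 med [587.1 143.1  45.5] rect [array([581.5, 143.2]), array([72.7,  5. ]), np.float64(6.8)]
12.825 [524.32870861 131.40188055 137.04056539] [-1.16772535  0.05656561 -0.88257245] [[-0.1149  0.9934]
 [ 0.9934  0.1149]]
```

View pics/m4.png

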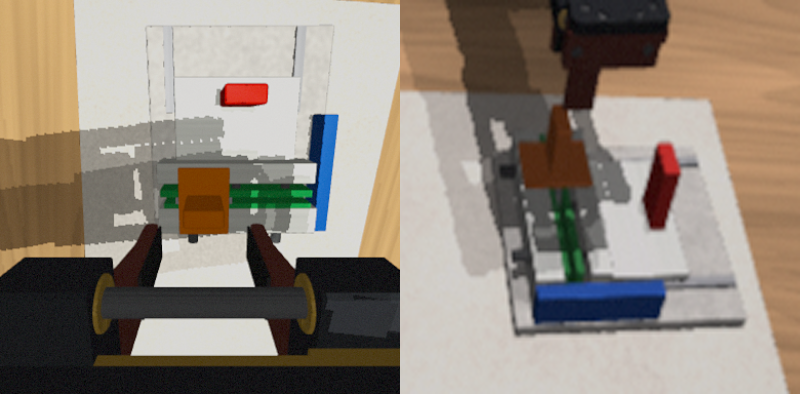

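The gauge stands upright and nipped, and the fence has been released. I'll straddle the fin loosely and slide it about 75 mm along the gap.

Request:
servo_tool([
  [0,0,0,0.003,0,0.15,50],
  [0,0,0,0.003,0,0.3,50],
  [0,0,0,0.003,0,0.38,50],
  [0,0,0,0.003,0,0.4,50],
  [0,0,0,0.003,0,0.4,50],
  [0,0,0,0.003,0,0.4,31],
  [0,0,0,0.003,0,0.4,31],
  [0,0,0,0.003,0,0.4,30.5],
  [0,0,0,0.003,0,0.4,30.5],
])

```text
t: 13.95
ee_pos: [524.2, 131.1, 57.5]
orientation: [2.091, 2.344, 0.0]
ft_force: [0.6, 0.1, 0.6]
width: 30.6
grasp_force: 0.0
```

Slowly at first, 8 mm.

Request:
servo_tool([
  [0,0,0,0,0.008,0,30.5],
  [0,0,0,0,0.016,0,30.5],
  [0,0,0,0,0.024,0,30.5],
  [0,0,0,0,0.032,0,30.5],
  [0,0,0,0,0.04,0,30.5],
])

```text
t: 14.58
ee_pos: [528.6, 131.5, 56.9]
orientation: [-2.088, -2.341, 0.009]
ft_force: [-10.0, -1.2, 10.7]
width: 30.8
grasp_force: 6.6
```

```bash
python3 m.py c wrist
```

```text
red wristc 2376 med [542.7 221.7  85.3] rect [array([543.1, 221.8]), array([30., 14.]), np.float64(6.5)]
fin wristc 795 med [529.1 138.4  96.7] rect [array([528.9, 136.8]), array([50.5, 16.5]), np.float64(6.3)]
flange wristc 744 med [526.3 151.2  51.8] rect [array([526.5, 148.6]), array([43.1, 28.5]), np.float64(6.3)]
green 303 med [494.  136.   45.1] rect [array([494.9, 135.1]), array([19. ,  6.3]), np.float64(6.5)]
green 1174 med [585.7 146.3  45.1] rect [array([584.4, 145.5]), array([68.6,  6.6]), np.float64(6.9)]
green 125 med [494.3 124.8  44.6] rect [array([494.7, 123.8]), array([9.8, 4.9]), np.float64(10.3)]
green 850 med [589.3 135.3  44.6] rect [array([589.5, 134.8]), array([60.5,  5.5]), np.float64(6.6)]
14.625 [528.95828704 131.5300477   56.89131014] [-8.9814783  -1.17520312  7.86053904] [[-0.1137  0.9935]
 [ 0.9935  0.1137]]
```

```bash
cat > tilt.py <<'E'
from h import *
import sys
for t in sys.argv[1:]:
    W,H,S,V=masks(t);X,Y,Z=[W[...,i] for i in range(3)]
    q=(H>4)&(H<15)&(S>190)&(abs(X-560)<90)&(abs(Y-138)<45)&(Z>42)&(Z<60)
    p=W[q]; a=p[:,0]*.9936+p[:,1]*.1132; b=-p[:,0]*.1132+p[:,1]*.9936
    c,*_=np.linalg.lstsq(np.c_[a-a.mean(),b-b.mean(),np.ones(len(a))],p[:,2],rcond=None)
    print(t,len(a),'slope x,y deg',np.degrees(c[:2]).round(2),'z',c[2].round(2),'ex range',np.percentile(a,[1,99]).round(1),'ey',np.percentile(b,[1,99]).round(1))
E
python3 tilt.py wristb wristc
python3 - <<'E'
from workcell import ctrl
o=ctrl.get_obs();print(o['ee_pos'],o['ft_force'],o['grasp_force'],o['width'])
E
```

```text
wristb 550 slope x,y deg [-0.2   0.03] z 51.76 ex range [514.7 557.4] ey [ 43.5 101.9]
wristc 798 slope x,y deg [-1.28 -7.73] z 52.48 ex range [518.6 561.3] ey [ 77.2 102.2]
[528.95828704 131.5300477   56.89131014] [-8.9814783  -1.17520312  7.86053904] 6.403392031788826 30.583371426222197
```

The loose push tilts the gauge about 1° and wedges it (10 N). I'll back off and grip the fin fully so the hand keeps it upright.

Request:
servo_tool([
  [0,0,0,0,-0.02,0,31],
  [0,0,0,0,-0.02,0,31],
  [0,0,0,0,-0.02,0,20],
  [0,0,0,0,-0.02,0,20],
  [0,0,0,0,-0.02,0,20],
])

```text
t: 15.25
ee_pos: [528.2, 131.6, 57.2]
orientation: [-2.091, -2.344, -0.0]
ft_force: [-1.3, 0.8, 0.4]
width: 29.7
grasp_force: 30.0
```

```bash
python3 m.py d wrist|tail -1;python3 tilt.py wristd
```

```text
[ 0.9935  0.1138]]
wristd 783 slope x,y deg [ 0.02 -8.24] z 52.29 ex range [518.6 561.4] ey [ 78.4 102.1]
```

Request:
servo_tool([
  [0,0,0,0,0.01,0,20],
  [0,0,0,0,0.02,0,20],
  [0,0,0,0,0.03,0,20],
  [0,0,0,0,0.04,0,20],
])

```text
t: 15.8
ee_pos: [532.2, 132.0, 57.1]
orientation: [-2.088, -2.34, 0.01]
ft_force: [-13.0, 0.1, 12.4]
width: 30.0
grasp_force: 30.0
```

Request:
servo_tool([
  [0,0,0,0,0,-0.007,20],
  [0,0,0,0,0,-0.007,20],
  [0,0,0,0,0.01,-0.007,20],
  [0,0,0,0,0.02,-0.007,20],
  [0,0,0,0,0.03,-0.007,20],
])

```text
t: 16.42
ee_pos: [540.7, 133.0, 58.1]
orientation: [-2.09, -2.343, 0.004]
ft_force: [-5.8, 1.4, -1.0]
width: 29.7
grasp_force: 30.0
```

Raising it 1 mm freed it: drag is about 5 N with no vertical load. I'm continuing the slide.

Request:
servo_tool([
  [0,0,0,0,0.02,0,20],
  [0,0,0,0,0.04,0,20],
  [0,0,0,0,0.06,0,20],
  [0,0,0,0,0.08,0,20],
  [0,0,0,0,0.1,0,20],
  [0,0,0,0,0.12,0,20],
  [0,0,0,0,0.14,0,20],
  [0,0,0,0,0.16,0,20],
  [0,0,0,0,0.18,0,20],
  [0,0,0,0,0.2,0,20],
])

```text
t: 17.68
ee_pos: [580.3, 137.7, 57.9]
orientation: [-2.09, -2.342, 0.004]
ft_force: [-5.8, 1.7, -1.2]
width: 30.2
grasp_force: 30.0
```

```bash
python3 m.py e wrist scene;python3 tilt.py wriste
```

```text
red wriste 2321 med [544.1 221.8  85.3] rect [array([543.6, 221.9]), array([29.5, 14.1]), np.float64(6.5)]
fin wriste 863 med [580.7 144.3  97.2] rect [array([580.7, 142.7]), array([49.5, 16.9]), np.float64(6.6)]
flange wriste 734 med [578.5 157.3  52.3] rect [array([578.3, 156.4]), array([43.1, 25.7]), np.float64(5.2)]
green 1212 med [520.7 138.6  45.2] rect [array([520.9, 138.2]), array([71.9,  6.7]), np.float64(6.6)]
green 248 med [611.4 149.7  45.2] rect [array([610.5, 148.7]), array([15.5,  6.5]), np.float64(7.9)]
green 796 med [520.4 127.4  44.5] rect [array([520.5, 126.8]), array([62. ,  5.1]), np.float64(6.8)]
green 110 med [615.3 138.9  44.5] rect [array([615.3, 138.3]), array([9.7, 4.6]), np.float64(3.1)]
red scenee 75 med [548.1 218.3  85.5] rect [array([544.6, 219.4]), array([27.8, 12. ]), np.float64(9.4)]
flange scenee 159 med [589.2 122.6  53. ] rect [array([582.3, 136.3]), array([39.8, 56.2]), np.float64(4.6)]
17.775 [580.83921476 137.78021731  57.92726081] [-4.0710915   2.01426805 -2.72316345] [[-0.1136  0.9935]
 [ 0.9935  0.1136]]
wriste 793 slope x,y deg [-0.65 -7.3 ] z 52.84 ex range [571.1 613.6] ey [ 78.5 102.3]
```

Request:
servo_tool([
  [0,0,0,0,0.018,0,20],
  [0,0,0,0,0.035,0,20],
  [0,0,0,0,0.05,0,20],
  [0,0,0,0,0.06,0,20],
  [0,0,0,0,0.067,0,20],
  [0,0,0,0,0.072,0,20],
])

```text
t: 18.52
ee_pos: [594.6, 139.4, 57.9]
orientation: [-2.09, -2.343, 0.004]
ft_force: [-5.4, 2.5, -1.3]
width: 29.7
grasp_force: 30.0
```

Request:
servo_tool([
  [0,0,0,0,0.004,0,20],
  [0,0,0,0,0.007,0,20],
])

```text
t: 18.77
ee_pos: [596.0, 139.5, 57.9]
orientation: [-2.09, -2.343, 0.004]
ft_force: [-5.9, 2.5, -1.8]
width: 30.1
grasp_force: 30.0
```

Request:
servo_tool([
  [0,0,0,0,0.003,0,20],
  [0,0,0,0,0.006,0,20],
  [0,0,0,0,0.009,0,20],
])

```text
t: 19.15
ee_pos: [597.8, 139.8, 57.9]
orientation: [-2.09, -2.343, 0.004]
ft_force: [-5.2, 1.4, -1.0]
width: 29.6
grasp_force: 30.0
```

Request:
servo_tool([
  [0,0,0,0,0.003,0,20],
])

```text
t: 19.27
ee_pos: [598.4, 139.8, 57.9]
orientation: [-2.09, -2.343, 0.004]
ft_force: [-5.3, 1.6, -1.5]
width: 29.9
grasp_force: 30.0
```

Request:
servo_tool([
  [0,0,0,0,0.003,0,20],
])

```text
t: 19.4
ee_pos: [598.9, 139.9, 57.9]
orientation: [-2.09, -2.343, 0.004]
ft_force: [-6.1, 2.2, -2.6]
width: 30.2
grasp_force: 30.0
```

Request:
servo_tool([
  [0,0,0,0,0.003,0,20],
])

```text
t: 19.52
ee_pos: [599.6, 139.9, 57.9]
orientation: [-2.09, -2.343, 0.004]
ft_force: [-5.3, 1.9, -1.5]
width: 29.9
grasp_force: 30.0
```

Request:
servo_tool([
  [0,0,0,0,0.003,0,20],
])

```text
t: 19.65
ee_pos: [600.2, 140.1, 57.9]
orientation: [-2.09, -2.343, 0.004]
ft_force: [-5.9, 1.8, -1.8]
width: 29.9
grasp_force: 30.0
```

Request:
servo_tool([
  [0,0,0,0,0.003,0,20],
])

```text
t: 19.77
ee_pos: [600.3, 140.0, 57.9]
orientation: [-2.09, -2.342, 0.005]
ft_force: [-8.3, 2.7, 0.7]
width: 29.5
grasp_force: 30.0
```

Request:
servo_tool([
  [0,0,0,0,0.003,0,20],
])

```text
t: 19.9
ee_pos: [600.3, 140.0, 57.9]
orientation: [-2.089, -2.342, 0.006]
ft_force: [-10.2, 1.6, 2.2]
width: 30.1
grasp_force: 30.0
```

The blade met the stop with about 4 N extra. I'm easing off slightly, setting it down on the floor and checking.

Request:
servo_tool([
  [0,0,0,0,-0.002,0,20],
  [0,0,0,0,-0.002,0.003,20],
  [0,0,0,0,-0.002,0.006,20],
  [0,0,0,0,-0.002,0.006,20],
])

```text
t: 20.4
ee_pos: [600.4, 140.0, 57.6]
orientation: [-2.089, -2.342, 0.005]
ft_force: [-9.2, 0.2, 8.0]
width: 30.2
grasp_force: 30.0
```

Request:
servo_tool([
  [0,0,0,0,-0.004,0,20],
  [0,0,0,0,-0.005,0.001,20],
  [0,0,0,0,-0.005,0.002,20],
  [0,0,0,0,-0.005,0.002,20],
])

```text
t: 20.9
ee_pos: [600.3, 140.0, 57.6]
orientation: [-2.09, -2.343, 0.003]
ft_force: [-8.1, 0.5, 7.9]
width: 29.6
grasp_force: 30.0
```

```bash
python3 m.py f wrist|tail -2;python3 tilt.py wristf
```

```text
20.95 [600.31178212 140.05788464  57.58619714] [-7.90863074  1.31934091  8.53354563] [[-0.1136  0.9935]
 [ 0.9935  0.1136]]
wristf 776 slope x,y deg [-0.35 -7.05] z 52.56 ex range [591.4 633.9] ey [ 78.3 102.4]
```

Request:
servo_tool([
  [0,0,0,0,-0.003,0,20],
  [0,0,0,0,-0.006,0,20],
  [0,0,0,0,-0.007,0,20],
])

```text
t: 21.32
ee_pos: [600.1, 140.0, 57.5]
orientation: [-2.091, -2.344, -0.0]
ft_force: [-5.0, 2.3, 5.2]
width: 29.9
grasp_force: 30.0
```

Orientation is level again and the blade is still against the stop. Releasing and withdrawing.

Request:
servo_tool([
  [0,0,0,0,0,0,33],
  [0,0,0,0,0,0,46],
  [0,0,0,0,0,0,46],
  [0,0,0,0,0,0,46],
  [0,0,0,0,0,-0.1,46],
  [0,0,0,0,0,-0.3,46],
  [0,0,0,0,0,-0.6,46],
  [0,0,0,-0.2,0,-0.6,46],
  [0,0,0,-0.2,0,-0.6,46],
])

```text
t: 22.45
ee_pos: [605.5, 98.5, 179.5]
orientation: [2.092, 2.34, 0.003]
ft_force: [0.7, 0.1, 0.2]
width: 46.0
grasp_force: 0.0
```

```bash
python3 m.py g wrist scene side;python3 tilt.py wristg
python3 - <<'E'
from h import *
a=load('wristg')['im'][0:250,150:450,::-1];b=load('sceneg')['im'][150:300,200:420,::-1]
cv2.imwrite('pics/m5.png',np.hstack([cv2.resize(a,(400,333),interpolation=2),cv2.resize(b,(400,333),interpolation=2)]))
E
```

```text
red wristg 750 med [544.2 221.4  85.3] rect [array([543.8, 221.9]), array([29. , 14.2]), np.float64(6.7)]
fin wristg 158 med [600.  138.3  97.5] rect [array([600.3, 141.3]), array([29.6, 13.9]), np.float64(6.4)]
flange wristg 272 med [603.5 121.   51.9] rect [array([601.6, 130.2]), array([42.8, 36.1]), np.float64(8.0)]
green 530 med [530.2 139.7  45.3] rect [array([531. , 139.6]), array([90.9,  5.2]), np.float64(6.4)]
green 355 med [533.5 128.7  44.8] rect [array([534. , 128.7]), array([89.2,  4.2]), np.float64(7.1)]
red sceneg 75 med [547.6 218.6  85.3] rect [array([545.1, 219.5]), array([27.1, 11.5]), np.float64(7.8)]
fin sceneg 74 med [604.8 137.7  97.9] rect [array([602.7, 138.1]), array([25.3, 11.7]), np.float64(13.0)]
flange sceneg 230 med [604.6 128.4  52.7] rect [array([600.1, 138.3]), array([43.7, 55.7]), np.float64(6.4)]
green 45 med [540.4 128.1  45.6] rect [array([538.7, 127.8]), array([61.7,  4.6]), np.float64(6.0)]
red sideg 50 med [543.6 214.9  83.7] rect [array([544.5, 217.3]), array([29.8, 16.2]), np.float64(12.6)]
22.6 [604.41424735 100.40035768 177.41998904] [0.84775724 0.51157787 0.10961343] [[-0.1134  0.9935]
 [ 0.9935  0.1134]]
wristg 282 slope x,y deg [-0.74  5.63] z 52.2 ex range [591.5 634. ] ey [43.5 79.3]
```

View pics/m5.png

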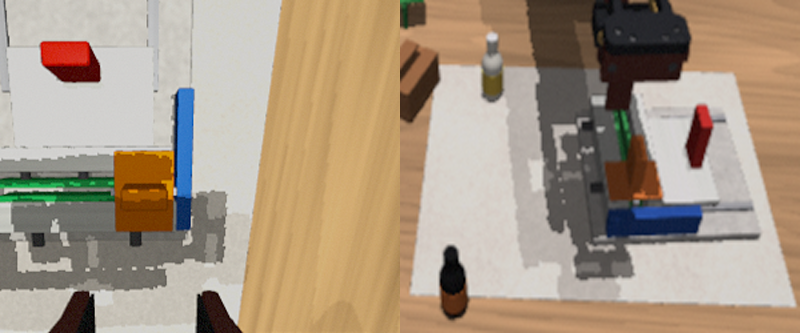

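The wrist view shows the flange against the blue stop at (175,190) of the crop. The gauge is upright and nipped, the fence has not moved, and the bottles are undisturbed, so I'm handing in.

```bash
python3 -c "
from workcell import ctrl
print(ctrl.close_job())"
```

```text
the job is handed in; nothing more can be done
None
```

The job is handed in at about 23 s: the gauge stands against the blue end stop, lightly nipped (about 4 N on the wrist force when I closed the fence). The fence is released and unmoved since, and the bowl and bottles were not touched.

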